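# Slide the six-egg carton onto the hand-over sheet

### The job

Slide the closed six-egg carton across the table onto the blank white paper sheet, the hand-over spot, so that it lies in the middle of the sheet with its long sides parallel to the sheet's long sides and no part of it hanging over the sheet's edge. Push it flat along the table, do not lift or tip it, and leave the ten-egg and the four-egg carton where they are.

Things in the scene. Friction and masses are not known exactly. Their poses are not given: they have to be found in the camera images.
- six_carton: the carton to move: closed grey-brown pulp egg carton for six eggs (2 x 3), loose, 0.4 kg, 105 mm (its x) by 150 mm (its y) and 70 mm high, pale label on the lid. Widest at its rim, 32 to 42 mm above the table; below that 7 mm smaller on each side. Stands nearer the robot than the sheet. Origin: centre of its underside; z up. Slides when pushed; pushed low it does not tip.
- sheet: the hand-over spot: the only large blank white paper sheet, 145 mm (its x) by 190 mm (its y), stuck flat to the grey table, paper-thin, nothing catches on it. Origin: its centre, on the table; x points away from the robot within some 12 degrees. Between the ten-egg and four-egg cartons stand only the six-egg carton and, beyond the sheet, small things.
- ten_carton: bystander: a closed pulp egg carton for ten eggs, same look, 250 mm (its x) by 105 mm (its y) and 70 mm high, loose, standing out to the left or right of sheet and six-egg carton, its long way pointing away from the robot. Origin: centre of its underside. To be left alone.
- four_carton: bystander: a closed pulp egg carton for four eggs, same look, 105 mm square and 70 mm high, loose, standing out to the opposite side. Origin: centre of its underside. To be left alone.
Not all that is in view belongs to the job. What is shaped like the six_carton but yellow is not meant.

How it is judged (in metres and radians):
At the end, for the whole second after the job is handed in: The six-egg carton stands flat and still on the table, its centre within 20 mm of the sheet's centre along each of the sheet's sides, its long sides parallel to the sheet's long sides within 11 degrees (x of six_carton in the frame of sheet between -0.02 and 0.02 m and y of six_carton in the frame of sheet between -0.02 and 0.02 m and angle between the y axis of six_carton and the y axis of sheet, either way round below 0.2 rad and angle between six_carton's own z axis and vertical below 0.1 rad and height (world z) of six_carton below 0.01 m and linear speed of six_carton below 0.02 m/s); the robot touches nothing.
It fails at once if the six-egg carton is lifted more than 20 mm off the table (height (world z) of six_carton above 0.02 m).
It fails at once if the six-egg carton is tipped by more than 20 degrees (angle between six_carton's own z axis and vertical above 0.35 rad).
It fails at once if the ten-egg carton is moved more than 20 mm (distance of ten_carton from where it was at the start of the episode above 0.02 m).
It fails at once if the four-egg carton is moved more than 20 mm (distance of four_carton from where it was at the start of the episode above 0.02 m).
It also fails if it takes over 48 s, if anything falls off the work surface, if the arm or the gripper's body presses on something with over 40 N, if the wrist force passes 120 N, or if a joint passes its speed limit or range.

### The arm

A 6-joint arm with a two-finger parallel gripper is mounted at the origin on the work surface. World frame = base frame: x ahead of the robot, y to its left, z up, the work surface at z = 0. Lengths are in mm, angles in rad, forces in N, time in s.
With the tool pointing down it reaches from about 275 to 750 mm from the base axis. Payload 10.2 kg.
Tool frame: the origin (TCP) lies at the very end of the fingers, on their centre line; the grasp point (between the pads) lies 19 mm behind it; x points along the fingers, y is the direction in which the jaws open and shut, and the axes are right-handed (so a half turn about x gives the same grasp; the last joint's range is limited). The gripper opens to 85 mm and grips with 20 to 120 N. Pads are 22 mm wide; open, the fingers measure 114 mm over their backs; the gripper's body (76 mm by 85 mm) begins 54 mm behind the grasp point. The pads swing forward as they close: fully open they stand 13 mm farther back than shut.
Start: joints at [-1.374, 0.313, 1.498, -0, 1.331, -0.223], TCP at [213.967, -479.426, 231.294] pointing down, gripper open.
Joint ranges: [-2.94, 2.94], [-0.97, 2.17], [0.19, 2.56], [-1.23, 4.37], [0.02, 3.11], [-2.88, 2.88]. Speed limits (rad/s): [2.39, 2.39, 3.01, 3.14, 3.14, 3.14].

### API

Orientations are given as a unit quaternion [w, x, y, z].
In Python, from rig import ctrl, viewer, order gives the robot as it stands. The module is installed in compiled form; this text tells all that it offers.
- The arm moves only by the tool carry_out, never from a script. Its argument "deltas" is a list of rows, each a list of 7 numbers: the gripper command: -1 is fully open, 1 is shut, values between are in proportion, then the shift along the tool's x, y, z in mm, then the turn, a rotation vector about the tool's x, y, z in degrees. A call has exactly 5 rows; each row is the pose to reach, as a shift and turn from the pose commanded when the call began, along the tool's axes at that moment; what a row does not reach only later rows make up. A row lasts 1/8 s, in which the tool goes at most 62.5 mm and 10.7 degrees, less where a joint would pass 70% of its speed; a pose out of reach is approached as far as the arm can. A call with a gripper value outside its range is refused whole. The fingers move at their own pace and stop on an object; "newtons" is the grip in N (left out, the last holds). Time passes only in rows, so rows that repeat a pose let the fingers close, or fill a call up. It gives the time, the measured TCP pose, the force and the opening at its end, in the units of the state.
- ctrl.sense(): the state, without advancing time (a new reading comes with each control period).
- viewer.capture(name): name is "scene" or "top" or "wrist"; returns the picture (420x560x3 uint8, red, green, blue); there is no depth.
- viewer.calibration(name): a dict with "fx", "fy", "cx", "cy" (pixels), "k1" (the pictures are not rectified: a ray, as slopes to the right and down, at radius r is drawn at 1 + k1 r^2 times it, then the intrinsics apply), "xyz" and "attitude" of the camera in the world; the wrist camera has in their place "T_tool_cam" (4x4, takes a point from camera to tool coordinates, whose origin is the TCP and whose axes are the tool frame's). Camera axes: x right, y down, z forward; pixel columns grow to the right and rows downward; lengths in mm; the calibration is good to about 2 mm. A picture is of the moment at which its call begins: read the wrist's pose just before it. calibration takes no time and is no camera call.
- order.finish_job(): hands the job in, once; it reports no verdict.
The state is a dict: "time_s": time; "joints": joint angles; "dq": joint speeds; "tau": joint torques, N m; "eef_pos": TCP position; "ee_rot": TCP orientation; "force": force on the tool from outside, world axes, zero at the start; "wrist_torque": the same for the moment, N m; "grip_width": opening from 0.0 (shut) to 1.0 (fully open).
Only numpy, scipy, OpenCV 4.12 (cv2) and the standard library are available. Lean on these libraries where they do the work, as an engineer would, in place of code of your own. Each camera call takes 0.05 s, during which the arm holds its last target. There are 200 camera calls.

## Working session

There is one attempt and no reset: what is moved stays moved. The work goes in short steps, Python scripts to look and compute and a tool call to move; the robot and the scene stay as the last step left them, time stands still between calls to the robot, and variables do not carry over. Pictures are saved under pics/ and viewed, about 8 in all and at most 12, crops included, and the job is handed in when it is done.

Besides the shell and the picture viewer there is one more tool, called after "Request:" as name([rows], argument=value, ...), one row to a line, values as JSON. carry_out: Moves the arm, as the interface text tells. Its arguments: {"type":"object","properties":{"deltas":{"type":"array"},"newtons":{"type":"number"}},"required":["deltas"]}

```bash
mkdir -p pics; cat > h.py <<'E'
import numpy as np, cv2
from rig import ctrl, viewer, order
from scipy.spatial.transform import Rotation as R
def snap(n,f):
    im=viewer.capture(n); cv2.imwrite('pics/'+f,im[:,:,::-1]); return im
E
python3 - <<'E'
from h import *
print(ctrl.sense())
for n in('top','scene'):
    snap(n,n+'1.png'); print(viewer.calibration(n))
a=[cv2.imread(f'pics/{n}1.png') for n in('top','scene')]
E
```

```text
{'time_s': 0.0, 'joints': array([-1.37439993e+00,  3.13499197e-01,  1.49845143e+00, -2.88391653e-06,
        1.33097695e+00, -2.23358279e-01]), 'dq': array([-1.07818758e-03,  1.24374270e-05, -3.49343249e-04,  5.24109822e-04,
        4.37451021e-04,  4.89197338e-04]), 'tau': array([ 3.70919706e-04, -4.12268472e+01, -2.59742385e+01, -1.42543554e-04,
        4.12996887e-03,  1.37951935e-05]), 'eef_pos': array([ 213.91374233, -479.16364338,  230.70449781]), 'ee_rot': array([ 0.14684685,  0.69159554,  0.14779072, -0.69158479]), 'force': array([ 0.36016246, -0.21941745,  0.11231798]), 'wrist_torque': array([-0.01585094, -0.02473726, -0.00282108]), 'grip_width': 0.9992453930446915}
{'fx': 405.34563616218594, 'fy': 405.34563616218594, 'cx': 280.35137072727275, 'cy': 216.55993328216658, 'k1': 0.023088296703927907, 'xyz': array([412.59399729,  -6.37121843, 987.93716013]), 'attitude': array([-0.03266221,  0.71691575, -0.6959223 ,  0.02563484])}
{'fx': 444.357666388295, 'fy': 444.357666388295, 'cx': 278.2928391738016, 'cy': 203.2021178478283, 'k1': -0.03963665070333829, 'xyz': array([1376.73555345,   86.55398395,  623.06085201]), 'attitude': array([-0.32216478,  0.59022248,  0.65458916, -0.34548561])}
```

View pics/top1.png

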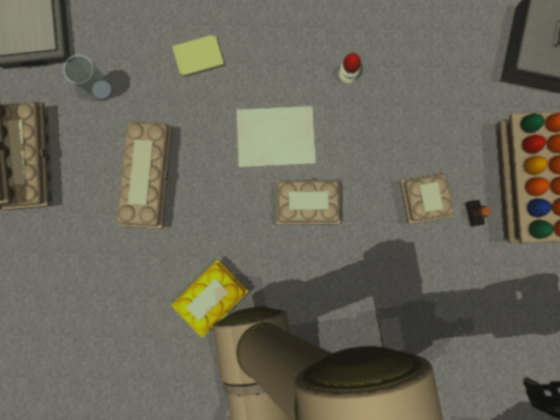

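View pics/scene1.png

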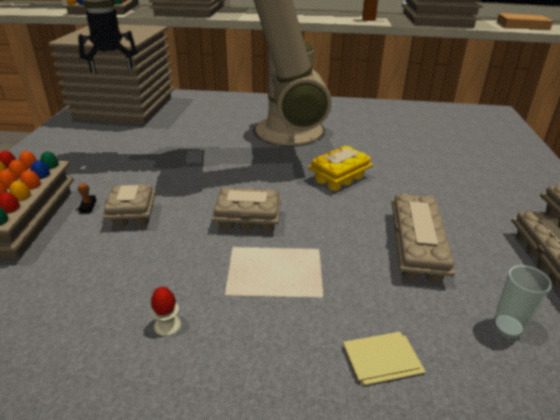

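The top view shows these candidates:
- Grey-brown 2x3 carton at (308,201). It is between the four-egg (428,197) and ten-egg (145,175) cartons and nearer the robot than the sheet, so it fits.
- Yellow carton at (210,298), excluded by its colour.
- Blank white sheet at (276,136). The yellow-green pad at (198,55) is not the sheet.

Next I'll measure these and confirm with a crop.

```bash
cat >> h.py <<'E'
def ray(cal,uv,z):
    uv=np.array(uv,float).reshape(-1,2)
    d=(uv-[cal['cx'],cal['cy']])/[cal['fx'],cal['fy']]; s=d.copy()
    for _ in range(20): s=d/(1+cal['k1']*(s**2).sum(1,keepdims=True))
    a=cal['attitude']; M=R.from_quat([a[1],a[2],a[3],a[0]]).as_matrix()
    w=np.c_[s,np.ones(len(s))]@M.T
    return (cal['xyz']+w*((z-cal['xyz'][2])/w[:,2])[:,None])[:,:2]
def rect(mask,seed,cal,z,draw=None):
    n,l=cv2.connectedComponents(mask.astype(np.uint8)); k=l[seed[1],seed[0]]
    c,_=cv2.findContours((l==k).astype(np.uint8),0,2); c=max(c,key=cv2.contourArea)
    if draw is not None: cv2.drawContours(draw,[c],-1,(255,0,255),1)
    w=ray(cal,c,z).astype(np.float32)
    (x,y),(a,b),t=cv2.minAreaRect(w)
    if a>b: a,b,t=b,a,t-90   # a short side along angle t
    t=(t+90)%180-90
    return np.round([x,y,a,b,t],1)
def measure(im,seeds,cal):
    hsv=cv2.cvtColor(im,cv2.COLOR_RGB2HSV).astype(int); d=im[:,:,::-1].copy()
    H,S,V=hsv[...,0],hsv[...,1],hsv[...,2]
    white=(V>170)&(S<60); carton=(S>40)|white
    carton=cv2.morphologyEx(carton.astype(np.uint8),cv2.MORPH_OPEN,np.ones((3,3)))
    out={k:rect(white if k in('sheet','label') else carton,s,cal,{'sheet':0,'label':70}.get(k,37),d) for k,s in seeds.items()}
    return out,d
E
python3 - <<'E'
from h import *
im=cv2.imread('pics/top1.png')[:,:,::-1].copy(); cal=viewer.calibration('top')
hsv=cv2.cvtColor(im,cv2.COLOR_RGB2HSV)
for p in[(276,136),(308,201),(290,190),(350,150),(260,170),(145,200),(125,200)]: print(p,hsv[p[1],p[0]])
o,d=measure(im,dict(sheet=(276,136),label=(308,201),six=(290,190),ten=(130,132),four=(412,183)),cal); print(o)
cv2.imwrite('pics/crop1.png',cv2.resize(d[90:240,100:480],None,fx=2.1,fy=2.1,interpolation=2))
E
```

```text
(276, 136) [ 40  49 182]
(308, 201) [ 37  52 177]
(290, 190) [ 23  75 153]
(350, 150) [ 27  20 115]
(260, 170) [ 33  22 117]
(145, 200) [ 35  55 166]
(125, 200) [ 19  83 138]
{'sheet': array([694.9,  23.5, 141.2, 184.6,   4. ]), 'label': array([528.1, -59.1,  36.7,  84.4,   1.6]), 'six': array([530. , -58.4, 109.3, 153.1,   1.7]), 'ten': array([582.7, 330.7, 112.4, 253.6,  87.7]), 'four': array([ 545.3, -339.8,  107.6,  115.9,   11.1])}
```

View pics/crop1.png

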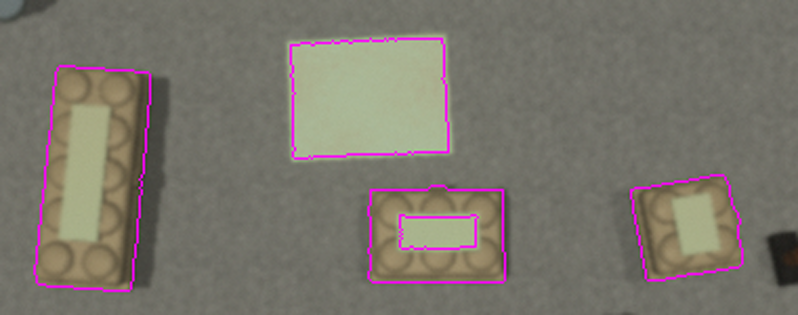

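The crop confirms it: the brown 2x3 carton is outlined at (308,201), about 105x150 mm, and the blank sheet at (276,136). I plan to push the carton about 80 mm in +y from its right end, then about 165 mm in +x from behind.

```bash
cat >> h.py <<'E'
def plan(x,y,z,yaw):
    s=ctrl.sense(); q=s['ee_rot']; C=R.from_quat([q[1],q[2],q[3],q[0]])
    M=C.as_matrix(); print('pos',s['eef_pos'].round(1),'yaw',np.degrees(np.arctan2(M[1,1],M[0,1])).round(1),'toolx',M[:,0].round(3),'F',s['force'].round(1),'w',round(s['grip_width'],2),'t',s['time_s'])
    for yw in(yaw,yaw+180):
        t=np.radians(yw); Y=np.array([np.cos(t),np.sin(t),0]); X=np.array([0,0,-1.])
        T=np.c_[X,Y,np.cross(X,Y)]
        print('yaw',yw,'shift',(M.T@(np.array([x,y,z])-s['eef_pos'])).round(1),'rot',np.degrees((C.inv()*R.from_matrix(T)).as_rotvec()).round(1))
E
python3 -c "
from h import *
plan(530,-200,150,0)"
```

```text
pos [ 213.9 -479.2  230.8] yaw -65.9 toolx [-0.     0.001 -1.   ] F [-0.5  0.8  0.4] w 1.0 t 0.1
yaw 0 shift [  81.  -126.  -402.4] rot [-65.9  -0.1   0.1]
yaw 180 shift [  81.  -126.  -402.4] rot [1.141e+02 1.000e-01 1.000e-01]
```

Request:
carry_out([
  [0,0,-15,-48,-10,0,0],
  [0,0,-30,-96,-20,0,0],
  [0,0,-45,-144,-30,0,0],
  [0,0,-60,-192,-40,0,0],
  [0,0,-75,-240,-50,0,0],
])

```text
time_s: 0.72
eef_pos: [403.5, -311.8, 231.1]
ee_rot: [-0.427, -0.563, -0.428, 0.563]
force: [0.3, -0.7, -0.1]
grip_width: 0.503
```

```bash
python3 -c "
from h import *
plan(530,-200,130,0)"
```

```text
pos [ 403.5 -311.8  231.1] yaw -15.6 toolx [-0.  0. -1.] F [ 0.3 -0.7 -0.1] w 0.5 t 0.725
yaw 0 shift [ 101.1   91.7 -141.7] rot [-15.6  -0.    0. ]
yaw 180 shift [ 101.1   91.7 -141.7] rot [164.4   0.    0. ]
```

Request:
carry_out([
  [0,10,30,-47,-8,0,0],
  [0,20,60,-94,-15.6,0,0],
  [0,50,92,-142,-15.6,0,0],
  [0,101,92,-142,-15.6,0,0],
  [0,101,92,-142,-15.6,0,0],
])

```text
time_s: 1.35
eef_pos: [528.5, -200.4, 127.1]
ee_rot: [-0.496, -0.501, -0.501, 0.502]
force: [0.2, 0.2, 1.4]
grip_width: 0.502
```

```bash
python3 - <<'E'
from h import *
plan(530,-185,15,0)
im=snap('top','top2.png')
a=im[80:330,100:500]; b=snap('wrist','w2.png')
cv2.imwrite('pics/c2.png',np.hstack([cv2.resize(a,(400,250)),cv2.resize(b,(400,300))[:250]])[:,:,::-1])
E
```

```text
pos [ 528.5 -200.4  127.1] yaw -0.3 toolx [-0.007  0.004 -1.   ] F [0.2 0.2 1.4] w 0.5 t 1.35
yaw 0 shift [112.1   2.2 -14.9] rot [-0.3 -0.2  0.4]
yaw 180 shift [112.1   2.2 -14.9] rot [179.7   0.6   0.4]
```

View pics/c2.png

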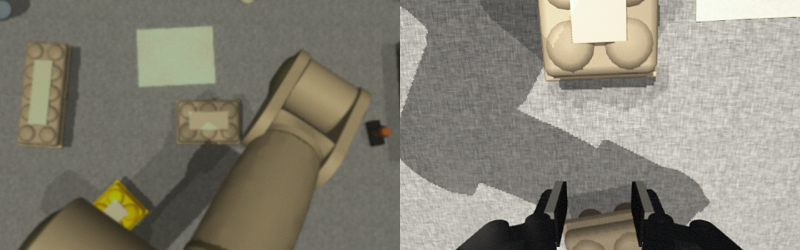

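```bash
cat >> h.py <<'E'
def wcal(s):
    c=dict(viewer.calibration('wrist')); q=s['ee_rot']; T=np.eye(4)
    T[:3,:3]=R.from_quat([q[1],q[2],q[3],q[0]]).as_matrix(); T[:3,3]=s['eef_pos']; T=T@c['T_tool_cam']
    r=R.from_matrix(T[:3,:3]).as_quat(); c['attitude']=np.array([r[3],*r[:3]]); c['xyz']=T[:3,3]; return c
E
python3 - <<'E'
from h import *
c=wcal(ctrl.sense()); print(c['xyz'])
for z in(37,70): print(z,ray(c,[(280,294),(280,300),(203,107),(357,105)],z).round(0))
E
```

```text
[ 531.32729182 -120.50648651  274.9767314 ]
37 [[ 532. -281.]
 [ 532. -287.]
 [ 480. -132.]
 [ 585. -131.]]
70 [[ 532. -259.]
 [ 532. -264.]
 [ 487. -130.]
 [ 578. -130.]]
```

The object between the fingers at (600,230) is the four-egg carton seen from above. Its edge is at y≈-285, well clear. The six-egg carton's right edge is at y≈-132, x 480–585, which matches the top view. Descending.

Request:
carry_out([
  [0,30,3,-25,0,0,0],
  [0,60,3,-25,0,0,0],
  [0,90,3,-25,0,0,0],
  [0,112,3,-25,0,0,0],
  [0,112,3,-25,0,0,0],
])

```text
time_s: 2.08
eef_pos: [533.4, -177.8, 19.3]
ee_rot: [0.498, 0.502, 0.498, -0.502]
force: [-0.1, 0.1, -0.5]
grip_width: 0.503
```

```bash
python3 - <<'E'
from h import *
plan(531,-144,15,0)
snap('wrist','w3.png')
E
```

```text
pos [ 533.4 -177.8   19.3] yaw -0.4 toolx [ 0.001 -0.    -1.   ] F [-0.1  0.1 -0.5] w 0.5 t 2.075
yaw 0 shift [  4.3  -2.6 -33.8] rot [-0.4  0.  -0. ]
yaw 180 shift [  4.3  -2.6 -33.8] rot [ 1.796e+02 -1.000e-01 -0.000e+00]
```

View pics/w3.png

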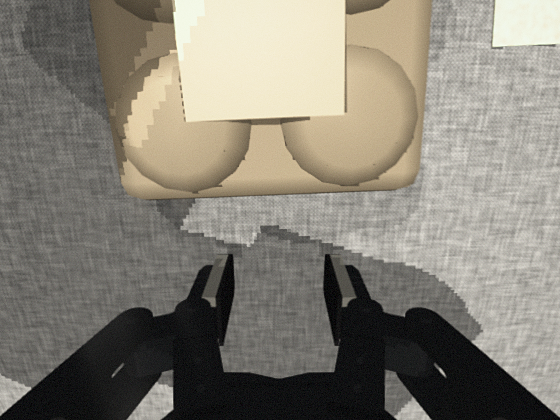

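The wrist view shows the carton's end squarely ahead of the fingers: rim from (130,190) to (415,185), fingers centred at 280. Pushing in +y.

Request:
carry_out([
  [0,5,0,-14,0,0,0],
  [0,5,0,-28,0,0,0],
  [0,5,0,-40,0,0,0],
  [0,5,0,-50,0,0,0],
  [0,5,0,-60,0,0,0],
])

```text
time_s: 2.75
eef_pos: [534.1, -116.7, 13.8]
ee_rot: [0.499, 0.502, 0.498, -0.501]
force: [0.1, -5.5, 4.3]
grip_width: 0.505
```

Request:
carry_out([
  [0,0,0,-9,0,0,0],
  [0,0,0,-18,0,0,0],
  [0,0,0,-27,0,0,0],
  [0,0,0,-35,0,0,0],
  [0,0,0,-40,0,0,0],
])

```text
time_s: 3.38
eef_pos: [534.2, -76.8, 13.8]
ee_rot: [0.499, 0.502, 0.498, -0.501]
force: [-0.1, -5.4, 5.5]
grip_width: 0.5
```

```bash
python3 - <<'E'
from h import *
plan(531,-72,15,0)
im=snap('top','top4.png'); cal=viewer.calibration('top')
c=ray(cal,[(276,136)],0)
o,d=measure(im,dict(sheet=(276,136),label=(278,201)),cal); print(o)
b=snap('wrist','w4.png')
cv2.imwrite('pics/c4.png',np.hstack([cv2.resize(d[80:330,100:500],(400,250)),cv2.resize(b,(400,300))[:250,:,::-1]]))
E
```

```text
pos [534.2 -76.8  13.8] yaw -0.3 toolx [ 0.001 -0.001 -1.   ] F [-0.1 -5.4  5.5] w 0.5 t 3.375
yaw 0 shift [-1.3 -3.2 -4.7] rot [-0.3  0.  -0.1]
yaw 180 shift [-1.3 -3.2 -4.7] rot [ 1.797e+02 -1.000e-01 -1.000e-01]
{'sheet': array([695. ,  23.5, 139.4, 184.2,   4.4]), 'label': array([ 521. ,   13.5,  949.5, 1306. ,    1.4])}
```

View pics/c4.png

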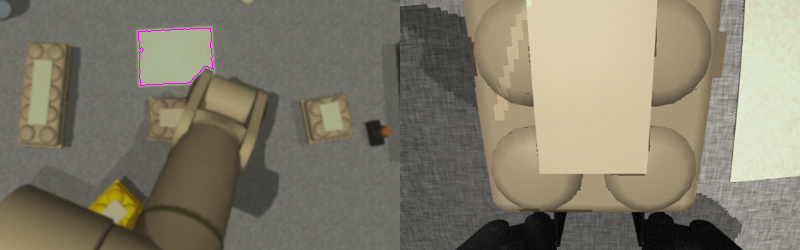

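The fingers are in contact and the carton has moved in +y. Backing off, rising, and turning to get behind it.

Request:
carry_out([
  [0,0,0,30,0,0,0],
  [0,-20,0,45,0,0,0],
  [0,-70,0,45,10,0,0],
  [0,-130,0,45,20,0,0],
  [0,-140,0,45,30,0,0],
])

```text
time_s: 4.1
eef_pos: [534.6, -121.8, 156.8]
ee_rot: [0.351, 0.616, 0.349, -0.613]
force: [0.7, 0.4, -0.7]
grip_width: 0.499
```

```bash
python3 -c "
from h import *
plan(410,13,150,-86)"
```

```text
pos [ 534.6 -121.8  156.8] yaw -30.7 toolx [ 0.005 -0.001 -1.   ] F [ 0.7  0.4 -0.7] w 0.5 t 4.1
yaw -86 shift [   6.  -176.   -52.4] rot [55.3 -0.2 -0.2]
yaw 94 shift [   6.  -176.   -52.4] rot [-124.7    0.3   -0.3]
```

Request:
carry_out([
  [-1,0,-35,-10,10,0,0],
  [-1,0,-70,-20,20,0,0],
  [-1,0,-105,-30,30,0,0],
  [-1,0,-140,-40,40,0,0],
  [-1,0,-176,-52,50,0,0],
])

```text
time_s: 4.72
eef_pos: [406.5, 13.2, 152.9]
ee_rot: [-0.057, -0.704, -0.058, 0.705]
force: [-0.5, 1.5, -0.2]
grip_width: 1.001
```

```bash
python3 - <<'E'
from h import *
plan(425,13,15,-86)
im=snap('top','top5.png'); cal=viewer.calibration('top')
o,d=measure(im,dict(sheet=(276,136),six=(262,190)),cal); print(o)
s=ctrl.sense(); b=snap('wrist','w5.png'); c=wcal(s)
cv2.imwrite('pics/c5.png',np.hstack([cv2.resize(d[80:330,100:500],(400,250)),cv2.resize(b,(400,300))[:250,:,::-1]]))
E
```

```text
pos [406.5  13.2 152.9] yaw -80.7 toolx [-0.001  0.001 -1.   ] F [-0.5  1.5 -0.2] w 1.0 t 4.725
yaw -86 shift [137.8   3.4 -18.4] rot [5.3 0.1 0.1]
yaw 94 shift [137.8   3.4 -18.4] rot [-1.747e+02 -1.000e-01  1.000e-01]
{'sheet': array([694.5,  22.9, 137.6, 181.7,   4.4]), 'six': array([307. , 131.1, 463.2, 554.6, -88.5])}
```

View pics/c5.png

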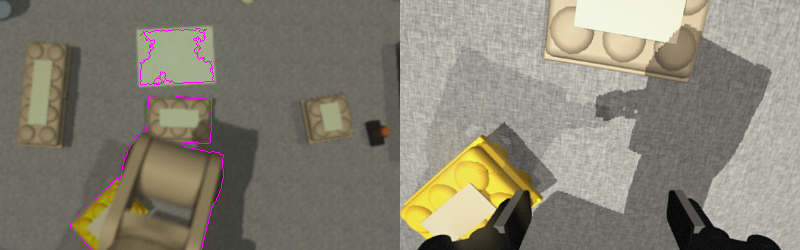

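```bash
python3 - <<'E'
from h import *
c=wcal(ctrl.sense())
print('rim corners/yellow right, top',ray(c,[(203,83),(410,112),(195,284),(118,190)],37).round(0))
t=viewer.calibration('top'); print(ray(t,[(279.5,198.5)],70),ray(t,[(279.5,199.5)],37))
E
```

```text
rim corners/yellow right, top [[482.  83.]
 [488. -72.]
 [312.  74.]
 [389. 144.]]
[[529.58065941   7.08528774]] [[531.40850402   7.49711198]]
```

The wrist view shows the rim's near edge from (203,83) to (410,112), which is x≈485, y from -72 to 83. The yellow carton stays about 45 mm clear of my descent. Going down.

Request:
carry_out([
  [-1,30,16,-26,5.3,0,0],
  [-1,65,16,-26,5.3,0,0],
  [-1,100,16,-26,5.3,0,0],
  [-1,138,16,-26,5.3,0,0],
  [-1,138,16,-26,5.3,0,0],
])

```text
time_s: 5.45
eef_pos: [434.9, 0.7, 13.5]
ee_rot: [-0.026, -0.705, -0.028, 0.708]
force: [0.3, 1.1, 0.6]
grip_width: 0.999
```

```bash
python3 -c "
from h import *
plan(633,19,15,-86)"
```

```text
pos [434.9   0.7  13.5] yaw -85.6 toolx [-0.005  0.002 -1.   ] F [0.3 1.1 0.6] w 1.0 t 5.45
yaw -86 shift [  -2.6   -3.  -198.9] rot [0.4 0.3 0.1]
yaw 94 shift [  -2.6   -3.  -198.9] rot [-179.6   -0.2    0.5]
```

Request:
carry_out([
  [-1,0,0,-14,0,0,0],
  [-1,0,0,-26,0,0,0],
  [-1,0,0,-36,0,0,0],
  [-1,0,0,-46,0,0,0],
  [-1,0,0,-56,0,0,0],
])

```text
time_s: 6.08
eef_pos: [492.1, 5.0, 15.4]
ee_rot: [-0.027, -0.706, -0.027, 0.707]
force: [-5.4, -0.1, 4.5]
grip_width: 0.996
```

Request:
carry_out([
  [-1,0,-1,-12,0,0,0],
  [-1,0,-1,-24,0,0,0],
  [-1,0,-2,-36,0,0,0],
  [-1,0,-2,-48,0,0,0],
  [-1,0,-2,-60,0,0,0],
])

```text
time_s: 6.7
eef_pos: [551.9, 11.5, 15.3]
ee_rot: [-0.027, -0.706, -0.027, 0.707]
force: [-5.2, -1.2, 4.3]
grip_width: 0.997
```

Request:
carry_out([
  [-1,0,0,-12,0,0,0],
  [-1,0,-1,-24,0,0,0],
  [-1,0,-1,-36,0,0,0],
  [-1,0,-1,-48,0,0,0],
  [-1,0,-1,-56,0,0,0],
])

```text
time_s: 7.32
eef_pos: [607.8, 16.8, 15.3]
ee_rot: [-0.027, -0.706, -0.027, 0.707]
force: [-6.1, 0.0, 4.8]
grip_width: 1.002
```

```bash
python3 - <<'E'
from h import *
plan(633,19,15,-86)
a=snap('top','top6.png'); b=snap('scene','s6.png')
cv2.imwrite('pics/c6.png',cv2.resize(np.hstack([a[80:250,200:360],b[190:330,190:350].repeat(1,0) if 0 else cv2.copyMakeBorder(b[190:330,190:350],0,30,0,0,0)]),None,fx=2.4,fy=2.4)[:,:,::-1])
E
```

```text
pos [607.8  16.8  15.3] yaw -85.6 toolx [-0.001  0.    -1.   ] F [-6.1  0.   4.8] w 1.0 t 7.325
yaw -86 shift [  0.3  -0.3 -25.3] rot [0.4 0.  0. ]
yaw 94 shift [  0.3  -0.3 -25.3] rot [-1.796e+02 -0.000e+00  1.000e-01]
```

View pics/c6.png

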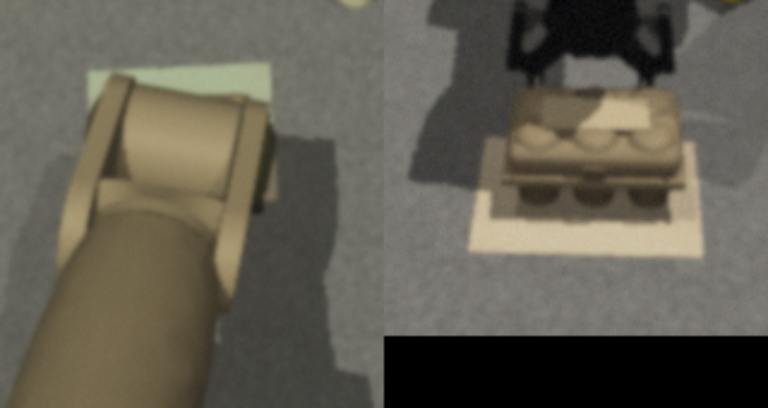

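```bash
python3 - <<'E'
from h import *
t=viewer.calibration('scene')
print(ray(t,[(239.2,265.8),(315.4,267.5)],34).round(0))
im=cv2.imread('pics/scene1.png')[:,:,::-1].copy()
print(ray(t,[(231,249),(320,249),(322,295),(227,293)],0).round(0).tolist())
E
```

```text
[[725. -45.]
 [713. 105.]]
[[636.0, -80.0], [614.0, 114.0], [753.0, 120.0], [768.0, -63.0]]
```

The scene view puts the carton about 26 mm short, laterally within a few mm of centre, and parallel. Final slow push, then back off.

Request:
carry_out([
  [-1,0,0,-8,0,0,0],
  [-1,0,0,-15,0,0,0],
  [-1,0,0,-21,0,0,0],
  [-1,0,0,-25,0,0,0],
  [-1,0,0,-25,0,0,0],
])

```text
time_s: 8.05
eef_pos: [633.0, 18.4, 15.4]
ee_rot: [0.027, 0.707, 0.027, -0.706]
force: [0.5, 0.0, 0.4]
grip_width: 1.002
```

Request:
carry_out([
  [-1,0,0,20,0,0,0],
  [-1,0,0,60,0,0,0],
  [-1,-50,0,110,0,0,0],
  [-1,-100,0,160,0,0,0],
  [-1,-150,0,210,0,0,0],
])

```text
time_s: 8.68
eef_pos: [439.3, 3.7, 149.4]
ee_rot: [0.027, 0.707, 0.027, -0.706]
force: [1.1, -0.2, 1.4]
grip_width: 0.998
```

Request:
carry_out([
  [-1,-20,0,30,0,0,0],
  [-1,-40,0,60,0,0,0],
  [-1,-60,0,90,0,0,0],
  [-1,-60,0,90,0,0,0],
  [-1,-60,0,90,0,0,0],
])

```text
time_s: 9.3
eef_pos: [351.1, -3.1, 207.8]
ee_rot: [0.027, 0.707, 0.027, -0.706]
force: [0.2, -0.1, -0.3]
grip_width: 1.002
```

```bash
python3 - <<'E'
from h import *
im=snap('top','top7.png'); cal=viewer.calibration('top'); print(ctrl.sense()['eef_pos'],ctrl.sense()['force'])
o,d=measure(im,dict(sheet=(245,115),label=(276,134),ten=(130,132),four=(412,183)),cal); print(o)
cv2.imwrite('pics/c7.png',cv2.resize(d[80:240,100:480],None,fx=2.1,fy=2.1,interpolation=2))
E
```

```text
[351.11503998  -3.03484017 207.55186675] [-0.35046175  0.222057   -0.40588887]
{'sheet': array([5.2930e+02, 1.5000e+01, 1.0219e+03, 1.4056e+03, 1.4000e+00]), 'label': array([ 521. ,   13.5,  949.5, 1306. ,    1.4]), 'ten': array([582.7, 330.4, 112.8, 254. ,  87.7]), 'four': array([ 545. , -339.7,  107.8,  115.3,   10.9])}
```

View pics/c7.png

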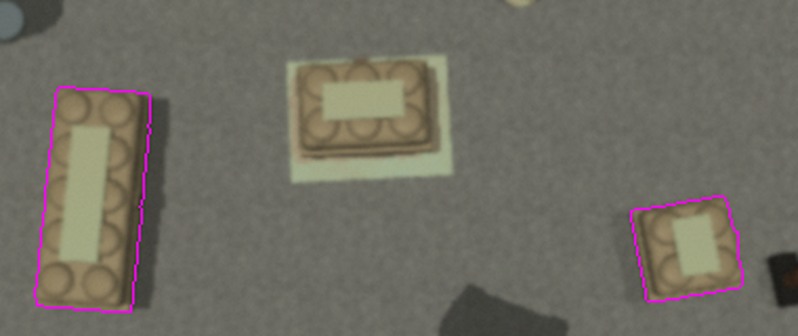

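```bash
python3 - <<'E'
from h import *
t=viewer.calibration('top'); im=cv2.imread('pics/top7.png')[:,:,::-1].copy()
f=lambda p:np.array([100,80])+np.array(p)/2.1
print('label',ray(t,f([[363,99.5]]),70).round(0),'rim corners',ray(t,f([[297,159],[439,151]]),37).round(0).tolist())
L=ray(t,f([[322,119],[404,116]]),70); print('label edge',L.round(0).tolist())
S=ray(t,f([[287,62],[445,55],[453,174],[291,182]]),0); print('sheet',S.round(0).tolist(),S.mean(0))
b=snap('scene','s7.png'); cv2.imwrite('pics/c8.png',cv2.resize(b[190:330,190:350],None,fx=4,fy=4)[:,:,::-1])
E
```

```text
label [[695.  27.]] rim corners [[634.0, 101.0], [648.0, -59.0]]
label edge [[672.0, 72.0], [677.0, -18.0]]
sheet [[759.0, 122.0], [773.0, -66.0], [630.0, -79.0], [615.0, 112.0]] [694.04226756  22.28438539]
```

View pics/c8.png

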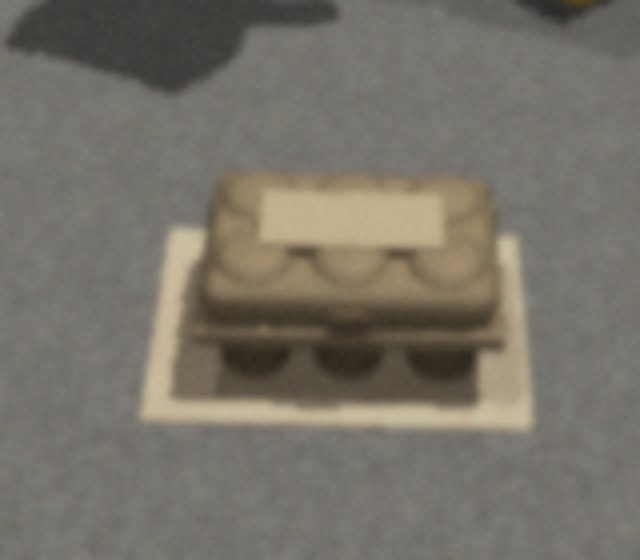

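```bash
python3 -c "
from h import *
print(order.finish_job())"
```

```text
the job is handed in; nothing more can be done
None
```

The six-egg carton is on the white sheet, close to its middle, and I have handed the job in at about 9.5 s. I slid it flat in two low pushes: about 65 mm to the left from its right end, then about 160 mm away from the robot from behind. Then I backed the gripper off so it touches nothing.

- **Position:** in the last top view the carton's label is centred at about (695, 27) mm, and the sheet's centre is at about (694, 22) mm. That is about 5 mm off to the side and about 1 mm along the other direction. A rough reading from the scene camera agrees, at about (692, 28) mm.
- **Angle:** the carton is turned about 3–5° and the sheet about 4°, so their long sides are nearly parallel. The carton is flat, with sheet visible on all four sides in the last pictures.
- **Bystanders:** the ten-egg and four-egg cartons measure the same as at the start to within 0.5 mm. The force readings taken after each move stayed under about 8 N.
- **Check that failed:** the automatic colour mask failed on the final top picture, for both the sheet and the label. I read those pixel positions by eye from the crops, so they are good to a few mm.

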